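# Fit a splined coupling to a gearbox stub

### The arm

A 6-joint arm with a two-finger parallel gripper is mounted at the origin on a cart in front of the work surface, level with it; the furniture and walls round the work are solid. World frame = base frame: x ahead of the robot, y to its left, z up, the work surface at z = 0. Lengths are in m, angles in rad, forces in N, time in s.
With the tool pointing down it reaches from about 0.275 to 0.875 m from the base axis. Payload 12.5 kg.
Tool frame: the origin (TCP) lies at the very end of the fingers, on their centre line; the grasp point (between the pads) lies bot.pinch_z behind it (bot.pinch_z is the distance from the TCP to the grasp point, in m); z points along the fingers, x is the direction in which the jaws open and shut, and the axes are right-handed (so a half turn about z gives the same grasp; the last joint's range is limited). The gripper opens to 85 mm and grips with 20 to 120 N. Pads are 22 mm wide; open, the fingers measure 114 mm over their backs; the gripper's body (76 mm by 85 mm) begins 54 mm behind the grasp point. The pads swing forward as they close: fully open they stand 13 mm farther back than shut.
Start: joints at [1.195, 0.351, 1.652, -0, 1.139, -0.085], TCP at [0.158, 0.527, 0.231] pointing down, gripper open.
Joint ranges: [-2.75, 2.75], [-0.79, 2.1], [0.01, 2.65], [-1.57, 4.71], [0.07, 3.14], [-2.87, 2.87]. Speed limits (rad/s): [2.22, 2.22, 2.79, 3.14, 3.14, 3.14].

### API

Orientations are given as [roll, pitch, yaw] about the fixed x, y, z axes, in that order (R = Rz(yaw) Ry(pitch) Rx(roll)).
In Python, from plant import bot, imaging gives the robot as it stands.
- The arm moves only by the shell command python3 -m jog 'ROWS'. ROWS is a JSON object of lists of equal length, an entry for each row: "translation": the shift along the world's x, y, z in cm, a list of three; "delta_rot": the turn, a rotation vector about the world's x, y, z in rad, a list of three; "fingers": the closure in counts, from 0 (fully open) to 255 (shut). A call has 1 to 12 rows; each row shifts and turns the commanded pose from where the row before left it; what a row does not reach is not made up. A row lasts 1/10 s, in which the tool goes at most 50 mm and 8.59 degrees, less where a joint would pass 70% of its speed; a pose out of reach is approached as far as the arm can. A call with a gripper value outside its range is refused whole. The fingers move at their own pace and stop on an object; the grip force is fixed at half the most. Time passes only in rows, so rows that do not move let the fingers close. It gives the time, the measured TCP pose, the force and the opening at its end, in the units of the state.
- bot.state(): the state, without advancing time (a new reading comes with each control period).
- imaging.read_camera(name): name is "scene" or "top" or "wrist"; returns a dict with "image" (420x560x3 uint8, blue, green, red), "K" (3x3 intrinsics, pixels), "xyz" and "orientation" of the camera in the world. Camera axes: x right, y up, looking along -z (the intrinsics and any distortion apply to the point x, -y, -z); pixel columns grow to the right and rows downward; lengths in m; the calibration is good to about 2 mm. A picture is of the moment at which its call begins. There is no depth.
- bot.close_job(): hands the job in, once; it reports no verdict.
The state is a dict: "t": time; "joint_pos": joint angles; "qd": joint speeds; "joint_efforts": joint torques, N m; "tcp_pos": TCP position; "orientation": TCP orientation; "force": force on the tool from outside, world axes, zero at the start; "moment": the same for the moment, N m; "opening": finger opening in m.
Only numpy, scipy, OpenCV 4.12 (cv2) and the standard library are available. Lean on these libraries where they do the work, as an engineer would, in place of code of your own. Each camera call takes 0.05 s, during which the arm holds its last target.

### The job

Pull the orange protective cap off the gearbox's leaning output shaft and put it in the red bin. Then pick up the blue coupling, turn it so that its splines line up with the teeth of the shaft, and slide it on until it sits fully home against the shaft's shoulder; let go of it there. Leave everything else standing as it is.

Things in the scene. Friction and masses are not known exactly. Their poses are not given: they have to be found in the camera images.
- gearbox: Green gearbox, fixed, base plate 200 x 150 x 12 mm. Origin at the centre of the plate's underside; its -x side faces roughly towards the robot. A round housing (108 mm across at most) leans 32 degrees from vertical towards its -x and ends in the steel output stub; nothing but the stub and cap is higher than 130 mm.
- stub: Steel splined shaft stub, 40 mm long. Origin at the centre of its shoulder, at [-45, 0, 115] mm in the gearbox frame; z points out along the shaft, leaning 32 degrees towards the gearbox's -x. One of its six teeth is centred on the stub's own +x, so the pattern repeats every 60 degrees. At the start it is turned to any angle, hidden by the cap. It turns only against stiff friction (0.3 N m).
- stub_tip (a point): Centre of the stub's outer end, 40 mm from the shoulder; same axes as the stub. The stub has a 38 mm round core, chamfered at its end, and six straight, equally spaced teeth, 10 mm wide, reaching to 26 mm from the axis (52 mm over the teeth), with rounded outer ends (34 to 39 mm from the shoulder).
- cap: Orange plastic cap, 60 g, loose over the stub: a round cup 62 mm across and 44 mm high, plain bore 56 mm wide and 39 mm deep, with a grip rib on its closed end: 46 mm along the cap's x, 14 mm along y, from 44 to 70 mm along z. Origin at the centre of its open mouth, z towards the rib. It comes off by sliding 40 mm along the shaft.
- cap_middle (a point): Point on the cap's axis, 35 mm from its mouth.
- coupling: Blue round coupling hub, 76 mm across, 58 mm high, with a steel tang on top (115 mm in all), 0.3 to 0.5 kg, standing mouth down on the mat. Origin at the centre of its mouth, z up. The splined bore is open below, 46 mm deep; one of its six equal slots is centred on the coupling's own +x. When home, the mouth touches the stub's shoulder, z along the stub's z, in any of six positions.
- coupling_tang (a point): Middle of the coupling's steel tang, 88.5 mm from the mouth; same axes as the coupling. The tang is 46 mm along x, 26 mm along y, from 62 to 115 mm above the mouth, and can be gripped across either pair of faces. In the bore six ribs, 8.5 mm wide, reach in to 20.5 mm from the axis; the stub's teeth fit between them with about 1.5 mm to spare on each side.
- mat: Black rubber mat 260 x 170 x 3 mm, fixed, long side along x; origin at the centre of its underside. The coupling and the mug stand on it.
- bin_red: Red open bin, loose, 160 (its x) x 100 (its y) x 65 mm, walls 2 to 3 mm, floor 2 mm; the wall on its -x side is only 36 mm high. Origin at the centre of its underside.
- mug_blue: Blue mug, 82 mm across, 88 mm high, with a handle that points roughly to the robot; it stands close beside the coupling on the robot's side, where it may be in the way of a finger. Origin under the middle of mug and handle together, 17 mm from the bowl's centre towards the handle (the bowl's centre is at [0, 17] mm in the mug's frame). To be left alone.
- oil_bottle: White and green bottle with a green cap, 60 mm across, 204 mm high, standing to the left of the gearbox. Origin at the centre of its foot. To be left alone.
- screw_jar: Jar with a yellow-brown lid, 84 mm across, 132 mm high, standing to the right of the gearbox. Origin at the centre of its foot. To be left alone.
- screwdriver_2: Screwdriver with a red handle lying flat between robot and gearbox, 27 x 188 x 24 mm. To be left alone.
- tape_roll_brown: Roll of brown tape lying flat, 110 mm across, 49 mm high. To be left alone.
- small_box_2: Small brown carton, 91 x 120 x 50 mm. To be left alone.
There are look-alikes about, which are no part of the job. Of the things shaped like the coupling, the blue one is meant. Of the things shaped like the cap, the orange one is meant.

How it is judged:
By the outcome, as a careful person would: the job done as asked, in the order asked, and still so for the second after the job is handed in, with the robot touching nothing.
It also fails if it takes over 58 s, if anything falls off the work surface, if the arm or the gripper's body presses on something with over 40 N, if the wrist force passes 120 N, or if a joint passes its speed limit or range.

## Working session

There is one attempt and no reset: what is moved stays moved. The work goes in short steps, Python scripts to look and compute and a shell command to move; the robot and the scene stay as the last step left them, time stands still between calls to the robot, and variables do not carry over. Pictures are saved under pics/ and viewed, and the job is handed in when it is done.

```bash
ls; mkdir -p pics
python3 - <<'E'
from plant import bot, imaging
import cv2
print(bot.state(), bot.pinch_z)
for n in ["scene","top","wrist"]:
    c=imaging.read_camera(n); cv2.imwrite(f"pics/{n}0.png",c["image"]); print(n,c["K"],c["xyz"],c["orientation"],[k for k in c])
E
```

```text
pics
{'t': 0.0, 'joint_pos': array([ 1.19541378e+00,  3.51251380e-01,  1.65241733e+00,  2.64555004e-05,
        1.13906725e+00, -8.45962955e-02]), 'qd': array([ 0.00019665,  0.00113842, -0.00010608,  0.00031747, -0.00030375,
        0.0006865 ]), 'joint_efforts': array([-2.63863600e-03, -5.06098187e+01, -2.91405237e+01, -2.17717848e-04,
        4.49022918e-03,  1.31330441e-05]), 'tcp_pos': array([0.15753823, 0.52662252, 0.23075269]), 'orientation': array([-3.14147212e+00,  1.13718289e-03,  1.27999906e+00]), 'force': array([-0.4034499 , -0.37594341, -0.6811937 ]), 'moment': array([0.02143526, 0.01932577, 0.00746644]), 'opening': 0.08571412022302385} 0.0187
scene [[466.0946628    0.         270.67334393]
 [  0.         466.0946628  215.95705022]
 [  0.           0.           1.        ]] [-0.30764798 -0.73439089  1.18068612] [ 0.7851232  -0.0107561  -0.88852227] ['image', 'K', 'xyz', 'orientation']
top [[395.68836374   0.         284.70796237]
 [  0.         395.68836374 211.05459305]
 [  0.           0.           1.        ]] [ 0.3636827  -0.05974092  1.57607334] [ 0.1017694   0.00957777 -1.58418643] ['image', 'K', 'xyz', 'orientation']
wrist [[362.63994252   0.         279.74776194]
 [  0.         362.63994252 208.01058269]
 [  0.           0.           1.        ]] [0.0803532  0.55001237 0.37279559] [-0.32162677  0.00202963  1.28015673] ['image', 'K', 'xyz', 'orientation']
```

View pics/scene0.png

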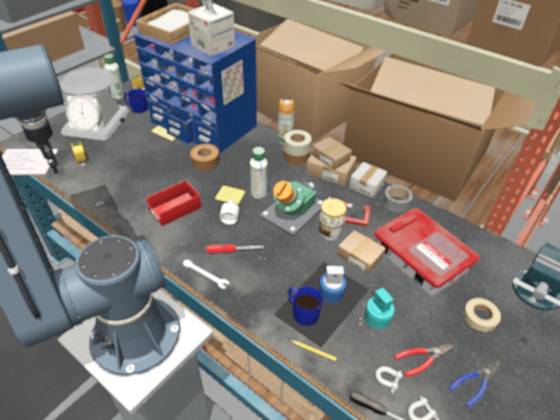

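View pics/top0.png

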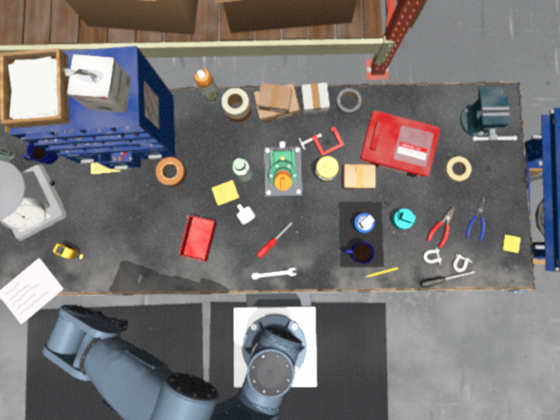

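View pics/wrist0.png

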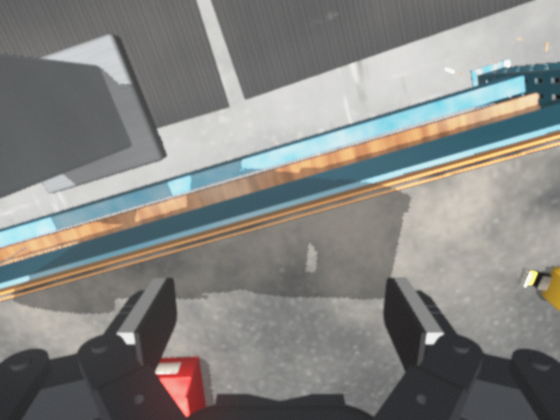

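```bash
cat > h.py <<'E'
import numpy as np, cv2
from scipy.spatial.transform import Rotation as R
from plant import bot, imaging
def cam(n):
    c=imaging.read_camera(n); c["R"]=R.from_euler('xyz',c["orientation"]).as_matrix(); c["xyz"]=np.array(c["xyz"]);return c
def ray(c,uv):
    K=c["K"]; d=np.array([(uv[0]-K[0,2])/K[0,0],-(uv[1]-K[1,2])/K[1,1],-1.]); d=c["R"]@d
    return c["xyz"],d/np.linalg.norm(d)
def onz(c,uv,z):
    o,d=ray(c,uv); return o+d*(z-o[2])/d[2]
def proj(c,p):
    q=(np.atleast_2d(p)-c["xyz"])@c["R"]; K=c["K"]
    return np.c_[K[0,0]*q[:,0]/-q[:,2]+K[0,2], K[1,1]*q[:,1]/q[:,2]+K[1,2]]
def tri(rs):
    A=0;b=0
    for o,d in rs:
        M=np.eye(3)-np.outer(d,d);A=A+M;b=b+M@o
    p=np.linalg.solve(A,b); return p,[np.linalg.norm((np.eye(3)-np.outer(d,d))@(p-o)) for o,d in rs]
def crop(im,x0,y0,x1,y1,s,name):
    cv2.imwrite("pics/"+name,cv2.resize(im[y0:y1,x0:x1],None,fx=s,fy=s,interpolation=cv2.INTER_CUBIC))
def Rt(): return R.from_euler('xyz',bot.state()["orientation"])
E
python3 - <<'E'
import cv2,numpy as np
from h import crop
s=cv2.imread("pics/scene0.png");t=cv2.imread("pics/top0.png")
a=lambda im,x,y,w,h:cv2.resize(im[y:y+h,x:x+w],(400,300),interpolation=cv2.INTER_CUBIC)
cv2.imwrite("pics/crops0.png",np.vstack([np.hstack([a(s,240,155,100,75),a(s,270,255,132,99)]),np.hstack([a(t,243,140,80,60),a(t,330,195,100,75)])]))
E
```

```text
(no output)
```

View pics/crops0.png

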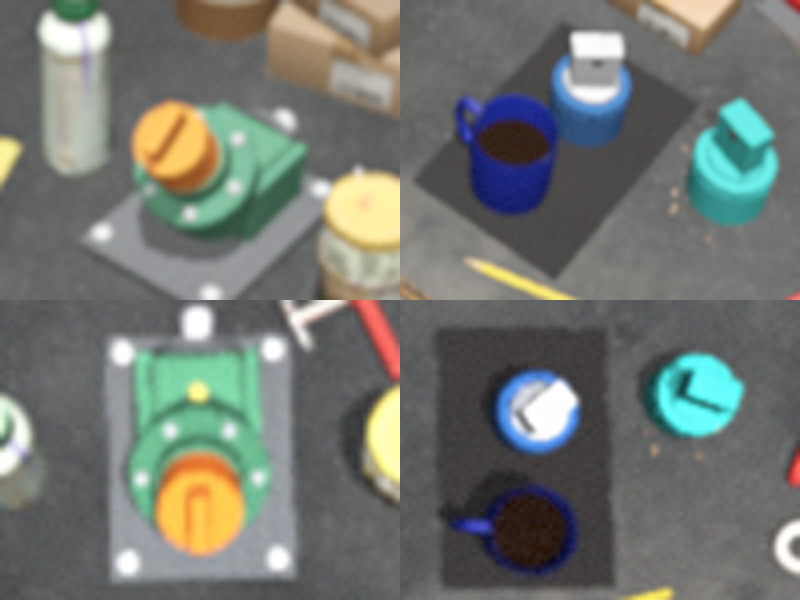

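Run:
```python
from h import *
c=cam("top"); s=cam("scene"); np.set_printoptions(precision=4,suppress=True)
B=[(267.4,150.4),(297.6,149.8),(298.6,191.4),(268.6,192.6)]
P=[onz(c,b,.016) for b in B]; print(np.array(P), np.mean(P,0))
bs=[(240+r[0]/4,155+r[1]/4) for r in [(103,232),(210,293),(285,118),(322,188)]]
print(np.array([onz(s,b,.016) for b in bs]), np.mean([onz(s,b,.016) for b in bs],0))
# coupling, bin
print("coupling top disc", onz(c,(330+538/4,195+(412-300)/4),.058), onz(s,(270+592*0+ (592-400)*.33,255+80*.33),.058))
print("bin",onz(c,(198,238),.03))
print("mug",onz(c,(330+530/4-100*0,195+(532-300)/4),.08))
```

```text
[[ 0.7698  0.0195  0.016 ]
 [ 0.7703 -0.1021  0.016 ]
 [ 0.6011 -0.1033  0.016 ]
 [ 0.598   0.0162  0.016 ]] [ 0.6848 -0.0424  0.016 ]
[[ 0.6041  0.0128  0.016 ]
 [ 0.6053 -0.1057  0.016 ]
 [ 0.8331 -0.0221  0.016 ]
 [ 0.7758 -0.1045  0.016 ]] [ 0.7046 -0.0549  0.016 ]
coupling top disc [ 0.463  -0.7349  0.058 ] [ 0.4759 -0.3551  0.058 ]
bin [0.4208 0.2933 0.03  ]
mug [ 0.3492 -0.711   0.08  ]
```

```bash
python3 -m jog '{"translation":[[1.9,-2.8,1.2],[1.9,-2.8,1.2],[1.9,-2.8,1.2],[1.9,-2.8,1.2],[1.9,-2.8,1.2],[1.9,-2.8,1.2],[1.9,-2.8,1],[1.9,-2.8,1],[1.9,-2.8,1],[1.9,-2.8,1],[1.9,-2.8,1],[1.9,-2.8,1]],"delta_rot":[[0,0,-0.14],[0,0,-0.14],[0,0,-0.14],[0,0,-0.14],[0,0,-0.14],[0,0,-0.14],[0,0,-0.14],[0,0,-0.14],[0,0,-0.14],[0,0,-0.14],[0,0,-0.14],[0,0,-0.14]],"fingers":[0,0,0,0,0,0,0,0,0,0,0,0]}'; python3 -m jog '{"translation":[[2,-2.8,0],[2,-2.8,0],[2,-2.8,0],[2,-2.8,0],[2,-2.8,0],[2,-2.8,0],[2,-2.8,0],[2,-2.8,0],[0,-0.2,-2],[0,0,-2],[0,0,-2],[0,0,-1.5]],"delta_rot":[[0,0,-0.147],[0,0,-0.147],[0,0,-0.147],[0,0,-0.147],[0,0,-0.147],[0,0,-0.147],[0,0,-0.147],[0,0,-0.145],[0,-0.14,0],[0,-0.14,0],[0,-0.14,0],[0,-0.139,0]],"fingers":[0,0,0,0,0,0,0,0,0,0,0,0]}'
```

```text
t: 1.45
tcp_pos: [0.3862, 0.1896, 0.3638]
orientation: [-3.141, -0.0, -0.406]
force: [1.2, 0.4, -0.7]
opening: 0.0853
t: 2.65
tcp_pos: [0.5452, -0.0354, 0.288]
orientation: [-2.579, 0.001, -1.575]
force: [1.9, 0.5, 0.1]
opening: 0.0855
```

Run:
```python
from h import *
c=cam("wrist"); print(c["xyz"],c["orientation"],bot.state()["joint_pos"])
cv2.imwrite("pics/w1.png",c["image"]); np.save("w1.npy",c,allow_pickle=True)
```

```text
[ 0.53820763 -0.03553115  0.45130638] [ 2.41787108e-01 -3.45046692e-04 -1.57452292e+00] [-0.20230132  0.060207    1.99162873  0.20586967  0.54276011  1.22695478]
```

View pics/w1.png

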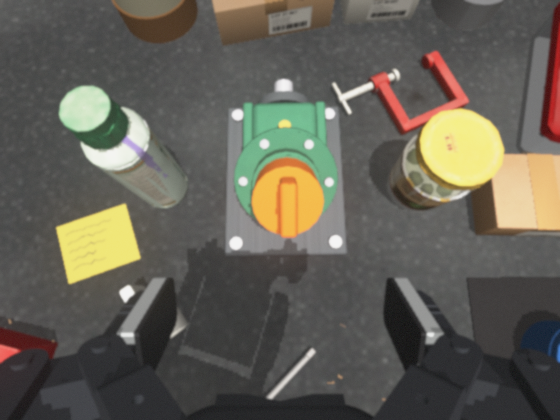

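Run:
```python
from h import *
np.set_printoptions(precision=4,suppress=True)
c=np.load("w1.npy",allow_pickle=True).item(); im=c["image"]
g=im.astype(int)
w=((g.min(2)>170)&(g.max(2)-g.min(2)<30)).astype(np.uint8)
n,l,st,ce=cv2.connectedComponentsWithStats(w)
for i in range(1,n):
    if st[i,4]>15 and 220<ce[i,0]<360 and ce[i,1]<260: print("white",ce[i],st[i,4],onz(c,ce[i],.015))
hsv=cv2.cvtColor(im,cv2.COLOR_BGR2HSV)
m=cv2.inRange(hsv,(5,150,120),(20,255,255)); m[:, :220]=0;m[:,360:]=0;m[270:]=0;m[:130]=0
ys,xs=np.nonzero(m); print(xs.min(),xs.max(),ys.min(),ys.max())
crop(im,235,140,345,250,7*0.75,"w1c.png")
```

```text
white [283.427   85.2486] 185 [ 0.8167 -0.0417  0.015 ]
white [351.2516  93.5382] 314 [ 0.8039 -0.1328  0.015 ]
white [237.1667 114.4474] 114 [0.7735 0.0198 0.015 ]
white [329.4216 113.1078] 102 [ 0.7751 -0.1024  0.015 ]
white [264.  143.5] 78 [ 0.732 -0.016  0.015]
white [308.5    143.8684] 76 [ 0.7313 -0.0737  0.015 ]
white [242.7027 180.9054] 74 [0.6812 0.0106 0.015 ]
white [328.8194 181.6111] 72 [ 0.6799 -0.0981  0.015 ]
white [335.4367 241.2342] 158 [ 0.6041 -0.1034  0.015 ]
white [235.5617 242.5617] 162 [0.6029 0.0176 0.015 ]
252 322 158 236
```

View pics/w1c.png

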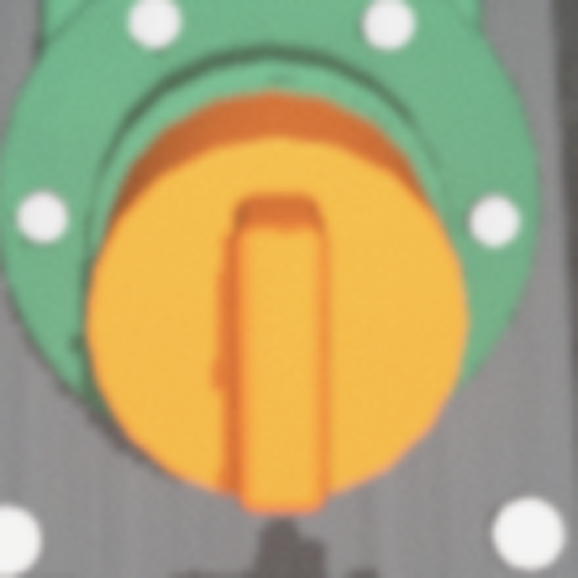

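Run:
```python
from h import *
np.set_printoptions(precision=4,suppress=True)
c=np.load("w1.npy",allow_pickle=True).item()
S=np.array([.6439,-.0426,.115]); a=np.array([-.5299,-.0058,.848])
print(proj(c,[S+.071*a,S+.045*a]), onz(c,(288.9,210.5),.1752))
# rib edge directions: on plane perp a through S+.071a
def onpl(uv,p,n):
    o,d=ray(c,uv); return o+d*((p-o)@n)/(d@n)
p=S+.071*a
f=lambda x,y:(235+x/5.25,140+y/5.25)
A=onpl(f(283,235),p,a);B=onpl(f(285,508),p,a);print(A,B,np.linalg.norm(A-B),(A+B)/2-p)
st=bot.state(); print(st["tcp_pos"],Rt().as_matrix())
pin=S+.058*a; tcp=pin-.0187*a; print("grasp tcp",tcp, "pre",tcp+.07*a)
```

```text
[[288.8422 208.0017]
 [287.8692 198.5024]] [ 0.6043 -0.043   0.1752]
[ 0.6222 -0.043   0.1852] [ 0.5856 -0.0435  0.1623] 0.04315683054162161 [-0.0024 -0.0002 -0.0015]
[ 0.5417 -0.0351  0.2828] [[-0.005  -0.8444  0.5357]
 [-1.      0.0046 -0.0021]
 [-0.0007 -0.5357 -0.8444]]
grasp tcp [ 0.6231 -0.0428  0.1483] pre [ 0.586  -0.0432  0.2077]
```

```bash
python3 -m jog '{"translation":[[2.1,-0.4,-3.6],[2.1,-0.4,-3.6],[0,0,0],[0,0,0]],"delta_rot":[[0,0,0.004],[0,0,0.004],[0,0,0],[0,0,0]],"fingers":[60,60,60,60]}'
python3 - <<'E'
from h import *
c=cam("wrist"); cv2.imwrite("pics/w2.png",c["image"])
print(bot.state()["tcp_pos"],bot.state()["orientation"],bot.state()["opening"])
E
```

```text
t: 3.1
tcp_pos: [0.5879, -0.0429, 0.2163]
orientation: [-2.587, 0.003, -1.565]
force: [-0.5, -0.6, 0.1]
opening: 0.0653
[ 0.58807225 -0.0429281   0.21752127] [-2.58434560e+00  2.04506540e-03 -1.56494308e+00] 0.065235510117997
```

View pics/w2.png

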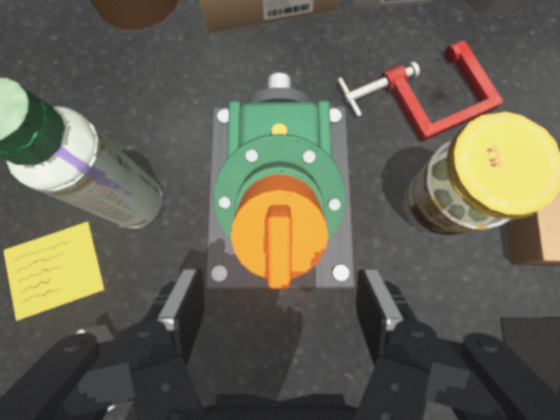

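```bash
python3 -m jog '{"translation":[[0.95,0,-2.0],[0.95,0,-2.0],[0.95,0,-2.0],[0,0,0],[0,0,0]],"delta_rot":[[0,0,0],[0,0,0],[0,0,0],[0,0,0],[0,0,0]],"fingers":[100,120,130,130,130]}';python3 -m jog '{"translation":[[0,0,0],[0,0,0],[0,0,0],[0,0,0],[0,0,0]],"delta_rot":[[0,0,0],[0,0,0],[0,0,0],[0,0,0],[0,0,0]],"fingers":[255,255,255,255,255]}'
```

```text
t: 3.65
tcp_pos: [0.6164, -0.0429, 0.1582]
orientation: [-2.583, 0.002, -1.565]
force: [0.3, 0.2, -0.1]
opening: 0.042
t: 4.15
tcp_pos: [0.6164, -0.0431, 0.1582]
orientation: [-2.582, 0.001, -1.565]
force: [-6.1, 0.2, 10.2]
opening: 0.0127
```

```bash
python3 -m jog '{"translation":[[-0.53,0,0.85],[-0.53,0,0.85],[-0.8,0,1.27],[-0.8,0,1.27],[-0.8,0,1.27],[-1.06,0,1.7],[-1.06,0,1.7],[0,0,0]],"delta_rot":[[0,0,0],[0,0,0],[0,0,0],[0,0,0],[0,0,0],[0,0,0],[0,0,0],[0,0,0]],"fingers":[255,255,255,255,255,255,255,255]}'
python3 - <<'E'
from h import *
c=cam("wrist"); cv2.imwrite("pics/w3.png",c["image"])
E
```

```text
t: 4.95
tcp_pos: [0.5598, -0.0432, 0.248]
orientation: [-2.581, 0.001, -1.566]
force: [0.1, 0.2, -0.1]
opening: 0.0127
```

View pics/w3.png

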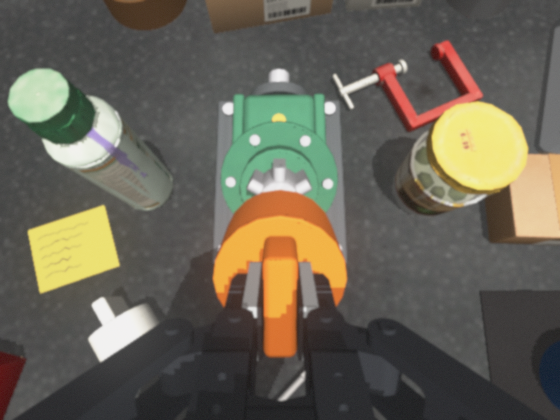

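Run:
```python
from h import *
np.set_printoptions(precision=4,suppress=True)
import time
for n,box in (("top",(160,200,230,270)),("scene",(130,170,215,230))):
    im=cv2.imread(f"pics/{n}0.png"); x0,y0,x1,y1=box
    hsv=cv2.cvtColor(im,cv2.COLOR_BGR2HSV)
    m=cv2.inRange(hsv,(0,140,50),(8,255,255))|cv2.inRange(hsv,(172,140,50),(180,255,255))
    k=np.zeros_like(m);k[y0:y1,x0:x1]=m[y0:y1,x0:x1]
    cs,_=cv2.findContours(k,cv2.RETR_EXTERNAL,cv2.CHAIN_APPROX_NONE); ct=max(cs,key=cv2.contourArea)
    r=cv2.minAreaRect(ct); print(n,r)
    if n=="top":
        c=cam("top"); b=cv2.boxPoints(r); print(np.array([onz(c,q,.06) for q in b]), onz(c,r[0],.06))
s=cv2.imread("pics/scene0.png");t=cv2.imread("pics/top0.png")
cv2.imwrite("pics/bin0.png",np.hstack([cv2.resize(s[170:230,130:215],(425*4//5,300*4//5),interpolation=2),cv2.resize(t[205:270,165:230],(320,320),interpolation=2)[:240]]))
```

```text
top ((197.2647247314453, 237.4412078857422), (28.376665115356445, 41.47359085083008), 14.03624439239502)
[[0.3592 0.3606 0.06  ]
 [0.5131 0.3239 0.06  ]
 [0.4849 0.2174 0.06  ]
 [0.3318 0.2551 0.06  ]] [0.4218 0.2893 0.06  ]
scene ((174.30926513671875, 202.1958770751953), (31.27266502380371, 50.15810012817383), 66.03751373291016)
```

View pics/bin0.png

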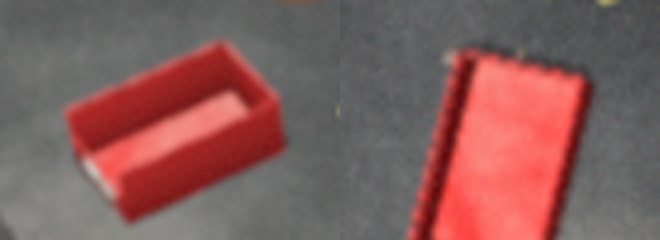

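```bash
python3 -m jog '{"translation":[[-1.1,2.75,0],[-1.1,2.75,0],[-1.1,2.75,0],[-1.1,2.75,0],[-1.1,2.75,0],[-1.1,2.75,0],[-1.1,2.75,0],[-1.1,2.75,0],[-1.1,2.75,0],[-1.1,2.75,0],[-1,2.8,0],[-1,2.8,0]],"delta_rot":[[0,0.14,0],[0,0.14,0],[0,0.14,0],[0,0.138,0],[0,0,-0.06],[0,0,-0.06],[0,0,-0.06],[0,0,-0.06],[0,0,0],[0,0,0],[0,0,0],[0,0,0]],"fingers":[255,255,255,255,255,255,255,255,255,255,255,255]}';python3 -m jog '{"translation":[[0,0,-4],[0,0,-4],[0,0,-4],[0,0,0],[0,0,0]],"delta_rot":[[0,0,0],[0,0,0],[0,0,0],[0,0,0],[0,0,0]],"fingers":[255,255,255,255,255]}'
```

```text
t: 6.25
tcp_pos: [0.4297, 0.2891, 0.2444]
orientation: [3.14, 0.003, -1.807]
force: [-0.9, 0.1, -0.2]
opening: 0.0127
t: 6.75
tcp_pos: [0.4305, 0.288, 0.1256]
orientation: [3.14, 0.003, -1.807]
force: [1.4, -0.5, -0.5]
opening: 0.0128
```

Run:
```python
from h import *
c=cam("wrist"); cv2.imwrite("pics/w4.png",c["image"])
print(bot.state()["tcp_pos"],bot.state()["orientation"])
```

```text
[0.43110592 0.2883256  0.12675749] [-3.1413487   0.00510325 -1.80716317]
```

View pics/w4.png

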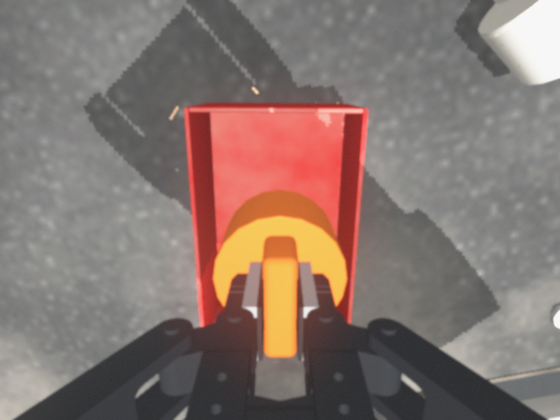

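```bash
python3 -m jog '{"translation":[[0,0,-3],[0,0,-2],[0,0,-1.4],[0,0,0],[0,0,0],[0,0,0],[0,0,1],[0,0,3],[0,0,4],[0,0,4],[0,0,4]],"delta_rot":[[0,0,0],[0,0,0],[0,0,0],[0,0,0],[0,0,0],[0,0,0],[0,0,0],[0,0,0],[0,0,0],[0,0,0],[0,0,0]],"fingers":[255,255,255,255,170,160,160,160,160,160,160]}'
python3 - <<'E'
from h import *
c=cam("wrist"); cv2.imwrite("pics/w5.png",c["image"])
print(bot.state()["tcp_pos"],bot.state()["orientation"])
E
```

```text
t: 7.9
tcp_pos: [0.4302, 0.2878, 0.2247]
orientation: [-3.141, 0.005, -1.807]
force: [0.0, 0.4, -0.1]
opening: 0.0318
[0.43248466 0.28914672 0.23103459] [-3.13436045  0.01137675 -1.80695235]
```

View pics/w5.png

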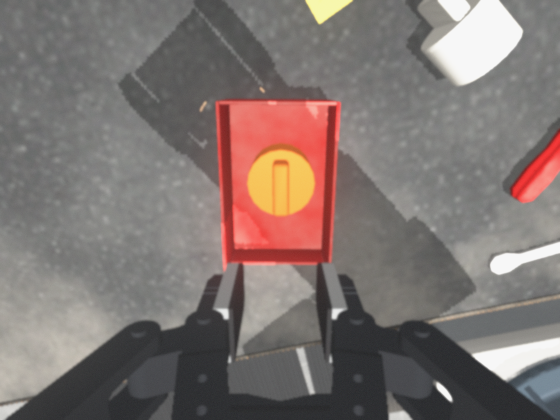

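```bash
python3 -m jog '{"translation":[[0.6,-2.75,0],[0.6,-2.75,0],[0.6,-2.75,0],[0.6,-2.75,0],[0.6,-2.75,0],[0.6,-2.75,0],[0.6,-2.75,0],[0.6,-2.75,0],[0.6,-2.75,-1],[0.6,-2.75,-1],[0.6,-2.8,-1],[0.6,-2.8,-1]],"delta_rot":[[0,0,0.06],[0,0,0.06],[0,0,0.06],[0,0,0.06],[0,0,0],[0,-0.08,0],[0,-0.08,0],[0,-0.08,0],[0,-0.08,0],[0,-0.08,0],[0,-0.08,0],[0,-0.08,0]],"fingers":[0,0,0,0,0,0,0,0,0,0,0,0]}';python3 -m jog '{"translation":[[0,0,0],[0,0,0]],"delta_rot":[[0,0,0],[0,0,0]],"fingers":[0,0]}'
python3 - <<'E'
from h import *
c=cam("wrist"); cv2.imwrite("pics/w6.png",c["image"]); np.save("w6.npy",c,allow_pickle=True)
print(c["xyz"],c["orientation"])
E
```

```text
t: 9.15
tcp_pos: [0.5005, -0.0326, 0.1856]
orientation: [-2.607, 0.007, -1.562]
force: [1.4, 0.2, -0.5]
opening: 0.0854
t: 9.35
tcp_pos: [0.5009, -0.0308, 0.1858]
orientation: [-2.611, 0.01, -1.562]
force: [0.5, -0.0, -0.2]
opening: 0.0856
[ 0.49924413 -0.03244911  0.3492156 ] [ 0.20953571  0.00851497 -1.56147679]
```

View pics/w6.png

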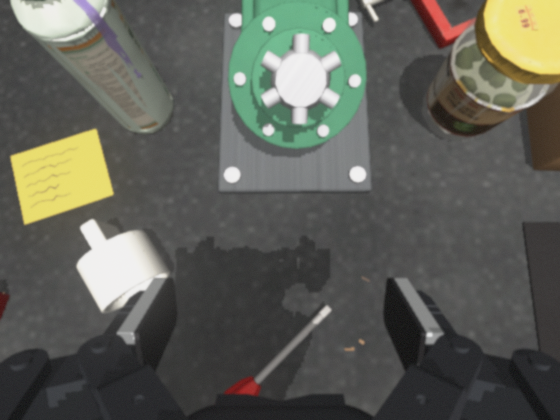

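Run:
```python
from h import *
c=np.load("w6.npy",allow_pickle=True).item()
crop(c["image"],225,0,375,150,4,"w6c.png")
```

```text
(no output)
```

View pics/w6c.png

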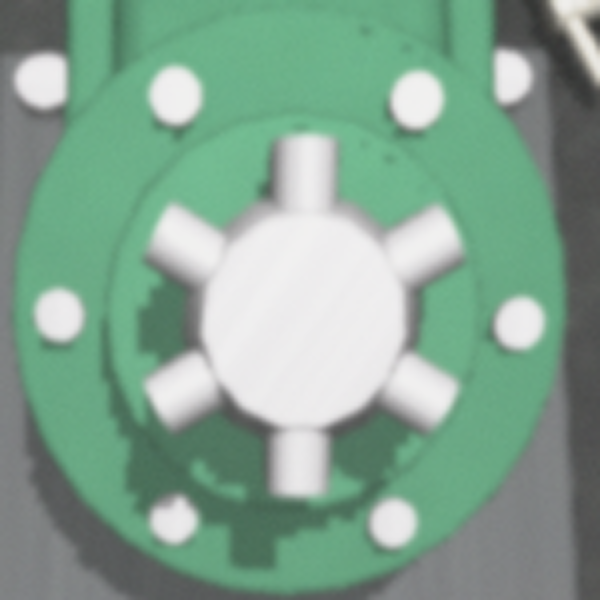

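Run:
```python
from h import *
np.set_printoptions(precision=4,suppress=True)
c=np.load("w6.npy",allow_pickle=True).item()
S=np.array([.6439,-.0426,.115]); yaw=.011
G=R.from_euler('xyz',[0,-np.radians(32),0]).as_matrix(); G=R.from_euler('z',yaw).as_matrix()@G
a=G[:,2]
def onpl(uv,p,n):
    o,d=ray(c,uv); return o+d*((p-o)@n)/(d@n)
f=lambda q:(225+q[0]/4,q[1]/4)
print("tip ctr in stub frame(mm)",1e3*G.T@(onpl(f((304,317)),S+.04*a,a)-S-.04*a), proj(c,[S+.04*a])*4-[900,0])
# tip disc mask fit
T=[(306,140),(299,492),(165,230),(440,403),(448,232),(163,402)]
Q=[]
for t in T:
    q=1e3*G.T@(onpl(f(t),S+.037*a,a)-S); Q.append(q)
Q=np.array(Q);m=Q.mean(0);print(m)
for q in Q:
    d=q-m;an=np.degrees(np.arctan2(d[1],d[0]));print(np.hypot(*d[:2]),an,(an+30)%60-30)
Bo=[(175,97),(417,100),(519,323),(393,523),(174,520),(59,315)]
P=np.array([1e3*G.T@(onpl(f(b),S-.012*a,a)-S) for b in Bo]);print(P,P.mean(0))
print(bot.state()["tcp_pos"],c["R"][:,2])
```

```text
tip ctr in stub frame(mm) [-0.3604  0.255   0.    ] [[305.7044 314.4844]]
[-0.8048  0.1979 37.    ]
25.25125826620145 -0.08404949976594753 -0.08404949976594622
26.127226922395007 179.25218789092125 -0.7478121090787511
24.85661615289046 58.47506141593413 -1.5249385840658647
25.034653844757788 -119.90924683613419 0.09075316386581278
25.0726442145744 -60.23003634887243 -0.23003634887243152
25.078254625773724 118.81963761242405 -1.18036238757594
[[ 36.2487  21.1817 -12.    ]
 [ 35.4808 -21.8652 -12.    ]
 [ -2.0726 -42.4086 -12.    ]
 [-38.8215 -20.2039 -12.    ]
 [-38.0262  22.5886 -12.    ]
 [ -0.1601  43.432  -12.    ]] [ -1.2252   0.4541 -12.    ]
[ 0.5011 -0.0304  0.186 ] [-0.2079 -0.0103  0.9781]
```

```bash
python3 -m jog '{"translation":[[0,-3.3,1.2],[0,-3.3,1.2],[0,-3.3,1.2],[0,-3.3,1.2],[0,-3.3,1.2],[0,-3.3,1.2],[0,-3.3,1.2],[0,-3.3,1.2],[0,-3.3,1.2],[0,-3.3,1.2],[0,0,0],[0,0,0]],"delta_rot":[[0,0.055,0],[0,0.055,0],[0,0.055,0],[0,0.055,0],[0,0.055,0],[0,0.055,0],[0,0.055,0],[0,0.055,0],[0,0.055,0],[0,0.055,0],[0,0,0],[0,0,0]],"fingers":[0,0,0,0,0,0,0,0,0,0,0,0]}'
python3 - <<'E'
from h import *
c=cam("wrist"); cv2.imwrite("pics/w7.png",c["image"]); np.save("w7.npy",c,allow_pickle=True)
print(c["xyz"],c["orientation"],bot.state()["joint_pos"])
E
```

```text
t: 10.6
tcp_pos: [0.5012, -0.3605, 0.3054]
orientation: [3.122, 0.012, -1.568]
force: [0.2, 0.5, -0.4]
opening: 0.0856
[ 0.58567886 -0.36191155  0.44567788] [-0.34119729  0.01046972 -1.56769027] [-0.69686999  0.42734173  1.35613159 -0.00354784  1.3813717   0.8706236 ]
```

View pics/w7.png

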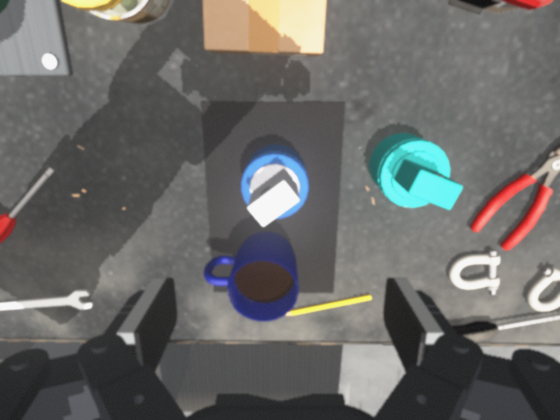

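Run:
```python
from h import *
np.set_printoptions(precision=4,suppress=True)
c=np.load("w7.npy",allow_pickle=True).item(); im=c["image"]
crop(im,230,140,320,230,6,"w7c.png")
g=im.astype(int); m=((g.min(2)>225)).astype(np.uint8); m[:150]=0;m[230:]=0;m[:,:235]=0;m[:,315:]=0
cs,_=cv2.findContours(m,cv2.RETR_EXTERNAL,cv2.CHAIN_APPROX_NONE); ct=max(cs,key=cv2.contourArea)
r=cv2.minAreaRect(ct);print(r);b=cv2.boxPoints(r)
P=np.array([onz(c,q,.118) for q in b]);print(P,P.mean(0),[np.linalg.norm(P[i]-P[i-1]) for i in range(4)],(b-[230,140])*6)
# blue hub
hsv=cv2.cvtColor(im,cv2.COLOR_BGR2HSV); m=cv2.inRange(hsv,(95,140,120),(120,255,255)); m[:145]=0;m[225:]=0;m[:,:235]=0;m[:,315:]=0
ys,xs=np.nonzero(m);print(xs.min(),xs.max(),ys.min(),ys.max())
```

```text
((272.8973388671875, 203.48379516601562), (25.95307731628418, 47.05373764038086), 53.97262954711914)
[[ 0.4703 -0.3267  0.118 ]
 [ 0.4979 -0.363   0.118 ]
 [ 0.4774 -0.3777  0.118 ]
 [ 0.4486 -0.3411  0.118 ]] [ 0.4735 -0.3521  0.118 ] [np.float64(0.025988672347085122), np.float64(0.04558669245337368), np.float64(0.02521696249461695), np.float64(0.046548115382064575)] [[ 97.4273 400.9622]
 [325.7516 234.9082]
 [417.3408 360.8434]
 [189.0165 526.8973]]
242 307 153 197
```

View pics/w7c.png

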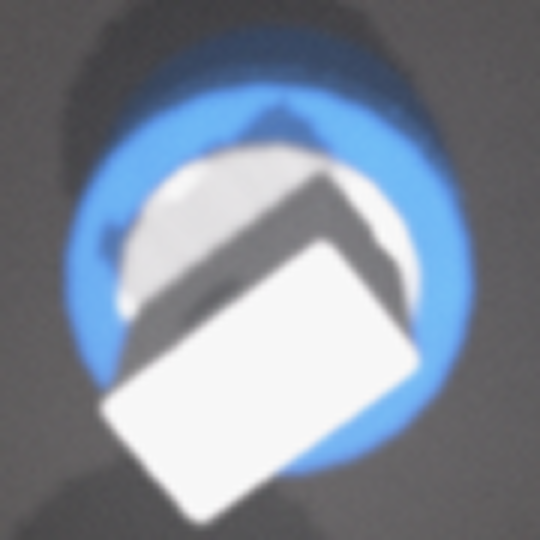

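Run:
```python
from h import *
np.set_printoptions(precision=4,suppress=True)
c=np.load("w7.npy",allow_pickle=True).item(); im=c["image"]
for uv in [(228,281),(299,281),(264,247),(264,319)]: print(onz(c,uv,.091))
# blue hub top ellipse check: extremes of circle in crop: left 65,right 475 at y~290; top 85,bottom 478
f=lambda x,y:(230+x/6,140+y/6)
print("hub",onz(c,f(270,282),.061), [onz(c,f(*q),.061) for q in [(65,285),(475,285),(275,85),(275,478)]])
print(bot.state()["tcp_pos"],bot.state()["orientation"])
crop(im,200,220,310,330,5,"mug.png")
```

```text
[ 0.3726 -0.3009  0.091 ]
[ 0.3733 -0.3804  0.091 ]
[ 0.4149 -0.3417  0.091 ]
[ 0.3224 -0.3407  0.091 ]
hub [ 0.4736 -0.353   0.061 ] [array([ 0.4728, -0.3152,  0.061 ]), array([ 0.4733, -0.3907,  0.061 ]), array([ 0.5101, -0.3539,  0.061 ]), array([ 0.4349, -0.3539,  0.061 ])]
[ 0.501  -0.3599  0.3052] [ 3.1216  0.0123 -1.5669]
```

View pics/mug.png

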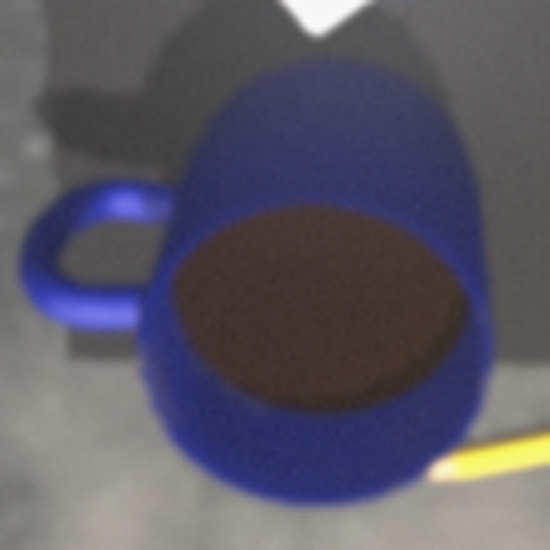

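```bash
python3 -m jog '{"translation":[[-0.4,0.1,-1.5],[-0.4,0.1,-1.5],[-0.4,0.1,-1.5],[-0.4,0.1,-1.5],[-0.4,0.1,-1.5],[-0.4,0.1,-1.5],[-0.35,0.12,-1.5],[0,0,0],[0,0,0]],"delta_rot":[[0,0,-0.134],[0,0,-0.134],[0,0,-0.134],[0,0,-0.134],[0,0,-0.134],[0,0,-0.134],[0,0,-0.134],[0,0,0],[0,0,0]],"fingers":[40,40,40,40,40,40,40,40,40]}'
python3 - <<'E'
from h import *
np.set_printoptions(precision=4,suppress=True)
c=cam("wrist"); cv2.imwrite("pics/w8.png",c["image"]); np.save("w8.npy",c,allow_pickle=True)
s=bot.state();print(s["tcp_pos"],s["orientation"],s["joint_pos"])
T=R.from_euler('xyz',[np.pi,0,np.radians(-143.5)]); print("rotvec",(T*Rt().inv()).as_rotvec())
E
```

```text
t: 11.55
tcp_pos: [0.4735, -0.3529, 0.2007]
orientation: [3.123, 0.013, -2.5]
force: [0.2, -0.8, 0.4]
opening: 0.072
[ 0.4738 -0.3532  0.2011] [ 3.1238  0.0132 -2.5002] [-0.7268  0.4622  1.5636  0.0183  1.1306  1.7653]
rotvec [-0.0221  0.     -0.0045]
```

View pics/w8.png

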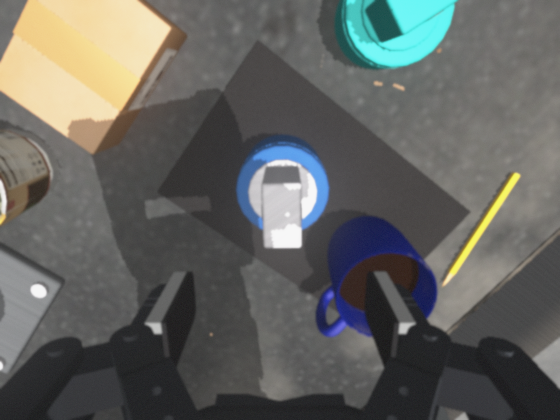

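Run:
```python
from h import *
np.set_printoptions(precision=4,suppress=True)
c=np.load("w8.npy",allow_pickle=True).item(); im=c["image"]
crop(im,225,125,345,265,4.2,"w8c.png")
for uv in [(392,285),(437,285),(345,285),(385,247),(395,333)]: print(uv,onz(c,uv,.091))
```

```text
(392, 285) [ 0.3634 -0.3504  0.091 ]
(437, 285) [ 0.3354 -0.3717  0.091 ]
(345, 285) [ 0.3928 -0.3281  0.091 ]
(385, 247) [ 0.39   -0.3716  0.091 ]
(395, 333) [ 0.3304 -0.3182  0.091 ]
```

View pics/w8c.png

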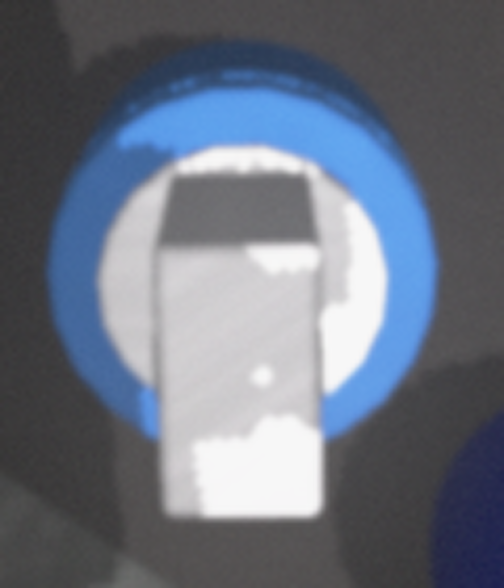

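Run:
```python
from h import *
np.set_printoptions(precision=4,suppress=True)
c=np.load("w8.npy",allow_pickle=True).item()
f=lambda x,y:(225+x/4.2,125+y/4.2)
P=np.array([onz(c,f(*q),.118) for q in [(158,247),(320,247),(324,517),(161,517)]])
print(P,P.mean(0))
for i,j in [(3,0),(2,1)]:
    d=P[j]-P[i];print(np.linalg.norm(d),np.degrees(np.arctan2(d[1],d[0])))
for i,j in [(0,1),(3,2)]:
    d=P[j]-P[i];print(np.linalg.norm(d),np.degrees(np.arctan2(d[1],d[0]))-90)
print("hub",[onz(c,f(*q),.061) for q in [(48,272),(437,272),(243,86),(243,455)]])
```

```text
[[ 0.4964 -0.363   0.118 ]
 [ 0.4767 -0.3778  0.118 ]
 [ 0.4485 -0.3425  0.118 ]
 [ 0.4695 -0.3267  0.118 ]] [ 0.4728 -0.3525  0.118 ]
0.04524663021312894 -53.514020811482844
0.04519964623255743 -51.28470953807511
0.024588229056399635 -233.02981461235493
0.026347157201451477 -232.88556570209573
hub [array([ 0.5036, -0.3314,  0.061 ]), array([ 0.4441, -0.3763,  0.061 ]), array([ 0.4951, -0.3824,  0.061 ]), array([ 0.4508, -0.3235,  0.061 ])]
```

```bash
python3 -m jog '{"translation":[[-0.07,0.07,-3],[0,0,-3],[0,0,-3],[0,0,-2],[0,0,-1.3],[0,0,0],[0,0,0]],"delta_rot":[[-0.011,0,0.005],[-0.011,0,0.005],[0,0,0],[0,0,0],[0,0,0],[0,0,0],[0,0,0]],"fingers":[60,60,60,60,60,60,60]}'
python3 - <<'E'
from h import *
np.set_printoptions(precision=4,suppress=True)
c=cam("wrist"); cv2.imwrite("pics/w9.png",c["image"]); np.save("w9.npy",c,allow_pickle=True)
s=bot.state();print(s["tcp_pos"],s["orientation"],s["force"])
E
```

```text
t: 12.3
tcp_pos: [0.4732, -0.3533, 0.0781]
orientation: [-3.142, 0.0, -2.493]
force: [0.1, 0.8, 0.6]
opening: 0.0656
[ 0.4733 -0.3534  0.0784] [-3.141   0.0005 -2.4934] [ 0.0249 -0.3479  0.0798]
```

View pics/w9.png

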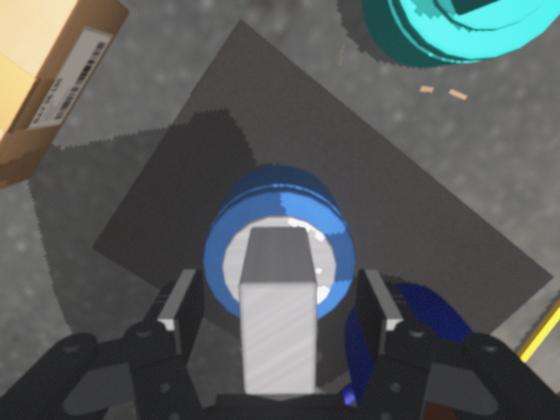

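Run:
```python
from h import *
np.set_printoptions(precision=4,suppress=True)
c=np.load("w9.npy",allow_pickle=True).item()
crop(c["image"],195,155,365,405,2.35,"w9c.png")
P=np.array([onz(c,q,.118) for q in [(240,281),(318,281),(316.5,393),(242.5,393)]])
print(P,P.mean(0),np.linalg.norm(P[3]-P[0]))
M=Rt().as_matrix(); print(1e3*(P-bot.state()["tcp_pos"])@M)
```

```text
[[ 0.4975 -0.3639  0.118 ]
 [ 0.4778 -0.3789  0.118 ]
 [ 0.4497 -0.3435  0.118 ]
 [ 0.4708 -0.3276  0.118 ]] [ 0.4739 -0.3535  0.118 ] 0.04514221249568845
[[-12.9513 -23.0747 -39.61  ]
 [ 11.837  -23.0816 -39.6214]
 [ 12.8181  22.0578 -39.6485]
 [-13.599   22.0628 -39.6363]]
```

View pics/w9c.png

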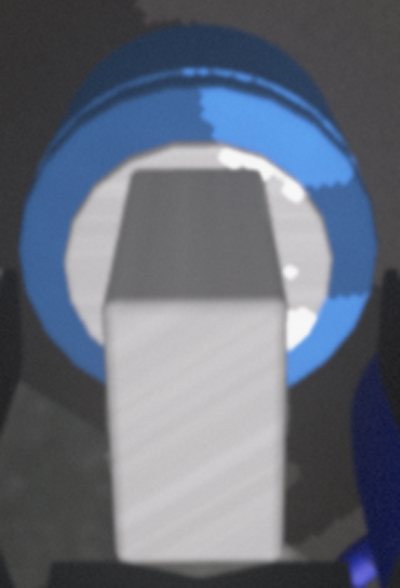

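```bash
python3 -m jog '{"translation":[[0,0,0],[0,0,0],[0,0,0],[0,0,0],[0,0,0],[0,0,0],[0,0,0]],"delta_rot":[[0,0,0],[0,0,0],[0,0,0],[0,0,0],[0,0,0],[0,0,0],[0,0,0]],"fingers":[255,255,255,255,255,255,255]}';  python3 -m jog '{"translation":[[0,0,0.5],[0,0,1],[0,0,2],[0,0,3],[0,0,4],[0,0,4],[0,0,4],[0,0,3],[0,0,0]],"delta_rot":[[0,0,0],[0,0,0],[0,0,0],[0,0,0],[0,0,0],[0,0,0],[0,0,0],[0,0,0],[0,0,0]],"fingers":[255,255,255,255,255,255,255,255,255]}';python3 - <<'E'
from h import *
np.set_printoptions(precision=4,suppress=True)
c=cam("wrist"); cv2.imwrite("pics/w10.png",c["image"]); np.save("w10.npy",c,allow_pickle=True)
s=bot.state();print(s["tcp_pos"],s["orientation"],s["force"],s["opening"])
E
```

```text
t: 13.05
tcp_pos: [0.4729, -0.3531, 0.0777]
orientation: [3.141, 0.0, -2.494]
force: [0.5, 0.9, 5.3]
opening: 0.0254
t: 13.95
tcp_pos: [0.4736, -0.3537, 0.2969]
orientation: [-3.136, 0.002, -2.494]
force: [0.2, -0.0, -3.8]
opening: 0.0255
[ 0.4729 -0.3531  0.2937] [-3.1398  0.0008 -2.4941] [-0.1375  0.5603 -4.878 ] 0.02561263162396751
```

View pics/w10.png

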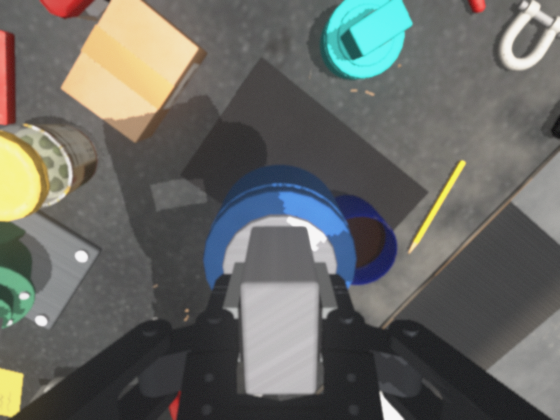

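```bash
python3 -m jog '{"translation":[[0.7,2.8,0],[0.7,2.8,0],[0.7,2.8,0],[0.7,2.8,0],[0.7,2.8,0],[0.7,2.8,0],[0.7,2.8,0],[0.7,2.8,-0.6],[0.7,2.8,-0.6],[0.7,2.8,-0.6],[0.6,2.9,-0.6],[0,0,0]],"delta_rot":[[0,0,0.133],[0,0,0.133],[0,0,0.133],[0,0,0.133],[0,0,0.133],[0,0,0.133],[0,0,0.133],[0,-0.14,0],[0,-0.14,0],[0,-0.14,0],[0,-0.139,0],[0,0,0]],"fingers":[255,255,255,255,255,255,255,255,255,255,255,255]}'
cat >> h.py <<'E'
S=np.array([.6439,-.0426,.115]); G=(R.from_euler('z',.011)*R.from_euler('y',-np.radians(32))).as_matrix(); a=G[:,2]
def tgt(d,ox=-.66,oy=.25,L=74.7,ang=-0.6):
    T=R.from_matrix(G)*R.from_euler('z',ang,degrees=True)*R.from_matrix(np.array([[0,-1,0],[-1,0,0],[0,0,-1.]]).T)
    p=S+G@np.array([ox,oy,d+L])*1e-3
    s=bot.state(); return 100*(p-s["tcp_pos"]), (T*Rt().inv()).as_rotvec(), p
E
python3 - <<'E'
from h import *
np.set_printoptions(precision=4,suppress=True)
c=cam("wrist"); cv2.imwrite("pics/w11.png",c["image"]); np.save("w11.npy",c,allow_pickle=True)
s=bot.state();print(s["tcp_pos"],s["orientation"],s["force"],s["opening"],s["joint_pos"]); print(tgt(60))
E
```

```text
t: 15.2
tcp_pos: [0.5449, -0.041, 0.2635]
orientation: [-2.588, -0.002, -1.563]
force: [-0.4, -0.4, -3.4]
opening: 0.0256
[ 0.5461 -0.0423  0.265 ] [-2.5896 -0.0027 -1.5625] [ 0.3517  0.367  -3.3032] 0.025343650641564262 [-0.2186  0.0972  1.9945  0.2348  0.5209  1.1707]
(array([ 2.5883, -0.0862, -3.6074]), array([ 0.0083, -0.0064, -0.0062]), array([ 0.572 , -0.0431,  0.2289]))
```

View pics/w11.png

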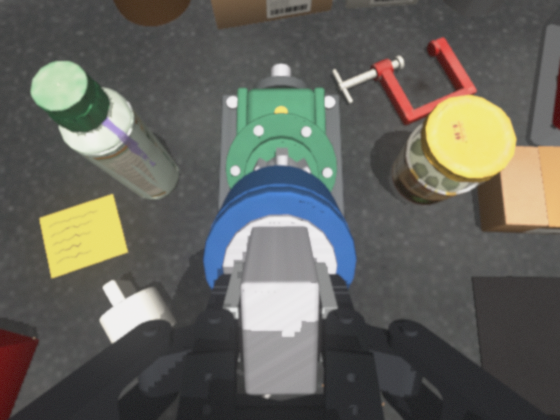

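```bash
python3 -m jog '{"translation":[[1.3,-0.04,-1.8],[1.3,-0.04,-1.8],[0,0,0],[0,0,0]],"delta_rot":[[0.004,-0.003,-0.003],[0.004,-0.003,-0.003],[0,0,0],[0,0,0]],"fingers":[255,255,255,255]}'
python3 - <<'E'
from h import *
np.set_printoptions(precision=4,suppress=True)
s=bot.state();print(s["tcp_pos"],s["force"]);print(tgt(60)); print(tgt(40))
E
```

```text
t: 15.65
tcp_pos: [0.5743, -0.0451, 0.2314]
orientation: [-2.581, 0.004, -1.57]
force: [0.2, -0.5, -3.7]
opening: 0.0252
[ 0.5743 -0.0451  0.2314] [ 0.222  -0.4773 -3.6719]
(array([-0.234 ,  0.1936, -0.252 ]), array([0.0012, 0.0024, 0.0017]), array([ 0.572 , -0.0431,  0.2289]))
(array([ 0.8258,  0.2052, -1.9481]), array([0.0012, 0.0024, 0.0017]), array([ 0.5826, -0.043 ,  0.2119]))
```

```bash
python3 -m jog '{"translation":[[-0.2,0.18,-0.22],[0,0,0],[0,0,0],[0,0,0]],"delta_rot":[[0.001,0.002,0.002],[0,0,0],[0,0,0],[0,0,0]],"fingers":[255,255,255,255]}'
python3 - <<'E'
from h import *
np.set_printoptions(precision=4,suppress=True)
print(tgt(60)[0]); c=cam("wrist"); cv2.imwrite("pics/w12.png",c["image"]);np.save("w12.npy",c,allow_pickle=True); print(*tgt(60)[:2])
s=cam("scene"); crop(s["image"],240,150,360,240,6,"s12.png")
crop(c["image"],180,90,380,280,3,"w12c.png")
E
```

```text
t: 16.05
tcp_pos: [0.5726, -0.0429, 0.2303]
orientation: [-2.579, 0.005, -1.568]
force: [-0.7, 0.6, -3.7]
opening: 0.0253
[-0.0651 -0.0232 -0.1405]
[-0.0678 -0.0242 -0.1333] [ 0.0007  0.0037 -0.0004]
```

View pics/s12.png

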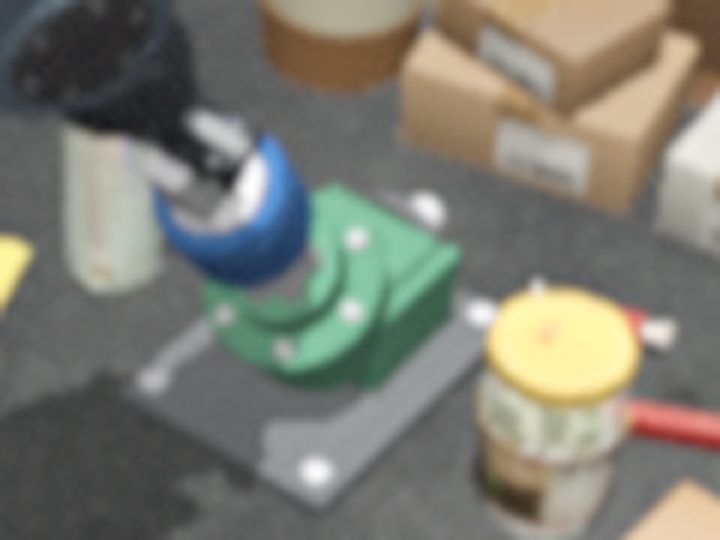

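View pics/w12c.png

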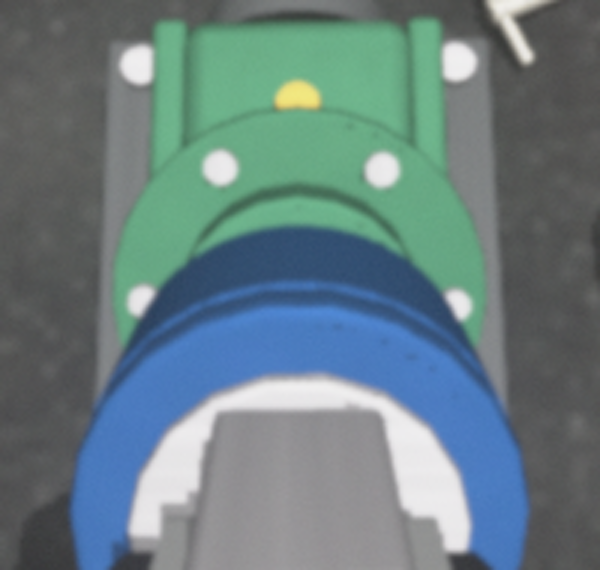

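```bash
python3 -m jog '{"translation":[[-0.065,-0.02,-0.135],[0.3,0,-0.48],[0.3,0,-0.48],[0.3,0,-0.48],[0,0,0],[0,0,0]],"delta_rot":[[0,0.003,0],[0,0,0],[0,0,0],[0,0,0],[0,0,0],[0,0,0]],"fingers":[255,255,255,255,255,255]}'
python3 - <<'E'
from h import *
np.set_printoptions(precision=4,suppress=True)
d,r,p=tgt(43); s=bot.state(); print("err in G mm",-10*G.T@d, r, "F in G",G.T@s["force"],s["moment"])
E
```

```text
t: 16.75
tcp_pos: [0.581, -0.043, 0.2137]
orientation: [-2.584, 0.005, -1.568]
force: [0.2, -0.6, -3.5]
opening: 0.0254
err in G mm [-0.3895  0.0042 -0.6063] [ 0.0004 -0.0004 -0.0005] F in G [-1.6432 -0.6388 -3.0874] [-0.0409  0.6503 -0.006 ]
```

```bash
python3 -m jog '{"translation":[[0.19,0,-0.23],[0.16,0,-0.25],[0.16,0,-0.25],[0,0,0]],"delta_rot":[[0,0,0],[0,0,0],[0,0,0],[0,0,0]],"fingers":[255,255,255,255]}'
python3 - <<'E'
from h import *
np.set_printoptions(precision=4,suppress=True)
d,r,p=tgt(33); s=bot.state(); print("err in G mm",-10*G.T@d, r, "F in G",G.T@s["force"],s["moment"])
E
```

```text
t: 17.15
tcp_pos: [0.5861, -0.0431, 0.2063]
orientation: [-2.583, 0.005, -1.568]
force: [0.5, 0.6, -3.9]
opening: 0.0248
err in G mm [ 0.029  -0.0644  0.4109] [ 0.0004 -0.0004 -0.0004] F in G [-1.6711  0.5463 -3.6042] [0.0287 0.6285 0.0023]
```

```bash
python3 -m jog '{"translation":[[0.21,0,-0.34],[0.21,0,-0.34],[0.21,0,-0.34],[0.21,0,-0.34],[0,0,0]],"delta_rot":[[0,0,0],[0,0,0],[0,0,0],[0,0,0],[0,0,0]],"fingers":[255,255,255,255,255]}'
python3 - <<'E'
from h import *
np.set_printoptions(precision=4,suppress=True)
d,r,p=tgt(17); s=bot.state(); print("err in G mm",-10*G.T@d, r, "F in G",G.T@s["force"],s["moment"])
E
```

```text
t: 17.65
tcp_pos: [0.5945, -0.043, 0.1925]
orientation: [-2.584, 0.005, -1.568]
force: [0.8, 0.7, -3.0]
opening: 0.0255
err in G mm [-0.1832 -0.1359  0.2235] [ 0.0003 -0.0007 -0.0004] F in G [-0.9558  0.7035 -2.9936] [-0.0013  0.5954 -0.0284]
```

```bash
python3 -m jog '{"translation":[[0.19,0,-0.3],[0.19,0,-0.3],[0.19,0,-0.3],[0.19,0,-0.3],[0,0,0]],"delta_rot":[[0,0,0],[0,0,0],[0,0,0],[0,0,0],[0,0,0]],"fingers":[255,255,255,255,255]}'; python3 -m jog '{"translation":[[0.055,0,-0.085],[0,0,0]],"delta_rot":[[0,0,0],[0,0,0]],"fingers":[255,255]}';  python3 -m jog '{"translation":[[0.055,0,-0.085],[0,0,0]],"delta_rot":[[0,0,0],[0,0,0]],"fingers":[255,255]}'
python3 - <<'E'
from h import *
np.set_printoptions(precision=4,suppress=True)
d,r,p=tgt(0); s=bot.state(); print("err in G mm",-10*G.T@d, r, "F in G",G.T@s["force"],s["moment"])
E
```

```text
t: 18.15
tcp_pos: [0.6021, -0.043, 0.1806]
orientation: [-2.584, 0.005, -1.568]
force: [-0.5, 0.5, -3.6]
opening: 0.0252
t: 18.35
tcp_pos: [0.6026, -0.0431, 0.1803]
orientation: [-2.583, 0.005, -1.568]
force: [0.4, -0.4, -3.0]
opening: 0.0251
t: 18.55
tcp_pos: [0.6032, -0.0431, 0.1795]
orientation: [-2.583, 0.005, -1.568]
force: [-0.7, -0.2, -3.3]
opening: 0.0253
err in G mm [ 0.3077 -0.297   1.5587] [ 0.0005  0.0002 -0.0004] F in G [-2.3522 -0.1787 -2.3672] [-0.0092  0.6516  0.0007]
```

Still free; continue in 1 mm steps until the shoulder shows in the force.

```bash
for i in 1; do :; done; python3 -m jog '{"translation":[[0.055,0,-0.085],[0,0,0]],"delta_rot":[[0,0,0],[0,0,0]],"fingers":[255,255]}';  python3 -m jog '{"translation":[[0.055,0,-0.085],[0,0,0]],"delta_rot":[[0,0,0],[0,0,0]],"fingers":[255,255]}'; python3 -m jog '{"translation":[[0.055,0,-0.085],[0,0,0]],"delta_rot":[[0,0,0],[0,0,0]],"fingers":[255,255]}'
python3 - <<'E'
from h import *
np.set_printoptions(precision=4,suppress=True)
d,r,p=tgt(0); s=bot.state(); print("err in G mm",-10*G.T@d, r, "F in G",G.T@s["force"],s["moment"])
E
```

```text
t: 18.75
tcp_pos: [0.6037, -0.0431, 0.1788]
orientation: [-2.583, 0.005, -1.568]
force: [-1.9, 1.1, -1.5]
opening: 0.025
t: 18.95
tcp_pos: [0.6039, -0.043, 0.1787]
orientation: [-2.582, 0.005, -1.568]
force: [-16.5, 2.3, 14.4]
opening: 0.025
t: 19.15
tcp_pos: [0.6041, -0.0428, 0.1787]
orientation: [-2.582, 0.005, -1.567]
force: [-29.1, 1.3, 29.6]
opening: 0.0251
err in G mm [ 0.6578 -0.001   0.4078] [ 0.0006  0.0009 -0.0017] F in G [-9.0273  1.6594 40.5298] [0.0349 1.9882 0.3283]
```

```bash
python3 -m jog '{"translation":[[-0.02,0,0.03],[0,0,0],[0,0,0],[0,0,0],[0,0,0]],"delta_rot":[[0,0,0],[0,0,0],[0,0,0],[0,0,0],[0,0,0]],"fingers":[255,160,90,60,60]}'
python3 - <<'E'
from h import *
np.set_printoptions(precision=4,suppress=True)
d,r,p=tgt(0); s=bot.state(); print("err in G mm",-10*G.T@d, r, "F in G",G.T@s["force"],s["moment"],s["opening"])
c=cam("wrist"); cv2.imwrite("pics/w13.png",c["image"]);s=cam("scene"); crop(s["image"],240,150,360,240,6,"s13.png")
E
```

```text
t: 19.65
tcp_pos: [0.6048, -0.0431, 0.1772]
orientation: [-2.583, 0.005, -1.568]
force: [0.4, 0.0, -0.3]
opening: 0.0656
err in G mm [ 0.4925 -0.3665 -1.2247] [ 0.0006  0.0004 -0.0003] F in G [ 0.1282 -0.002  -0.4733] [-0.003   0.249   0.0195] 0.06555316978473302
```

View pics/w13.png

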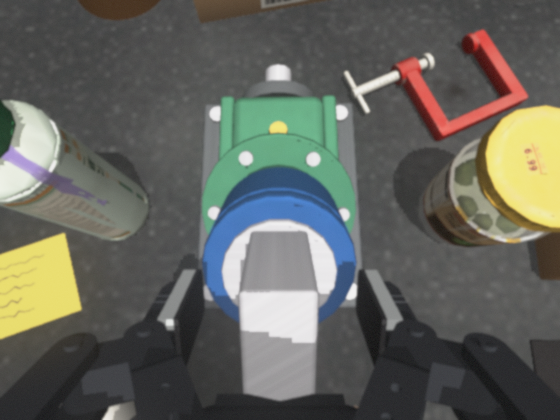

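View pics/s13.png

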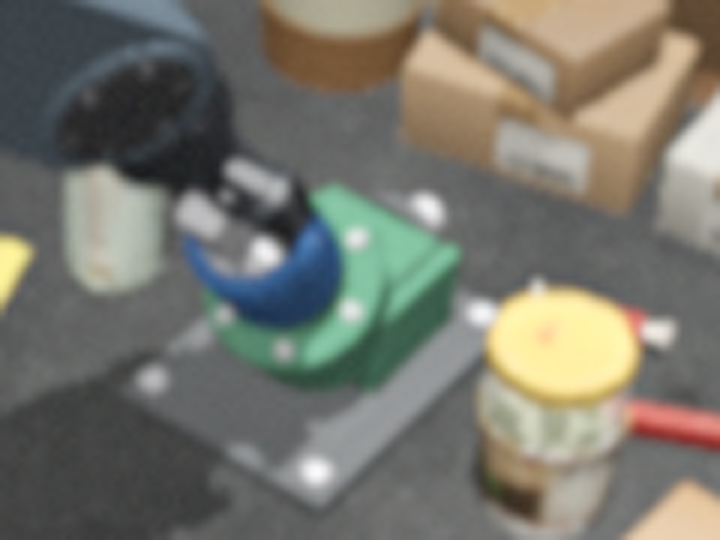

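```bash
python3 -m jog '{"translation":[[-0.53,0,0.85],[-1.06,0,1.7],[-1.06,0,1.7],[-1.6,0,2.55],[-1.6,0,2.55],[-1.6,0,2.55],[-1,0,1.5],[0,0,0],[0,0,0],[0,0,0]],"delta_rot":[[0,0,0],[0,0,0],[0,0,0],[0,0,0],[0,0,0],[0,0,0],[0,0,0],[0,0,0],[0,0,0],[0,0,0]],"fingers":[60,60,60,60,60,60,60,60,60,60]}'
python3 - <<'E'
from h import *
np.set_printoptions(precision=4,suppress=True)
print(bot.state()["force"])
c=cam("wrist"); cv2.imwrite("pics/w14.png",c["image"]);np.save("w14.npy",c,allow_pickle=True);s=cam("scene"); t=cam("top")
print(proj(c,[S+.058*a,S+.115*a,S]))
A=lambda im,x,y,w,h:cv2.resize(im[y:y+h,x:x+w],(400,300),interpolation=2)
cv2.imwrite("pics/f14.png",np.vstack([np.hstack([A(s["image"],240,155,100,75),A(s["image"],130,165,160,120)]),np.hstack([A(t["image"],165,140,160,120),A(t["image"],300,140,160,120)])]))
E
```

```text
t: 20.75
tcp_pos: [0.5201, -0.043, 0.3102]
orientation: [-2.584, 0.005, -1.568]
force: [0.9, -0.5, 0.0]
opening: 0.0654
[ 0.9385 -0.5006  0.0367]
[[280.374  181.1014]
 [280.5617 199.985 ]
 [280.2381 167.4176]]
```

View pics/w14.png

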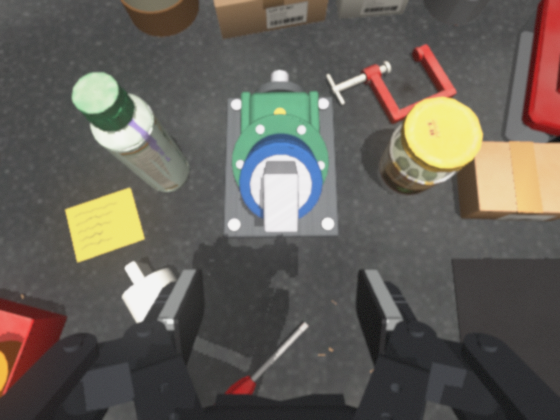

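View pics/f14.png

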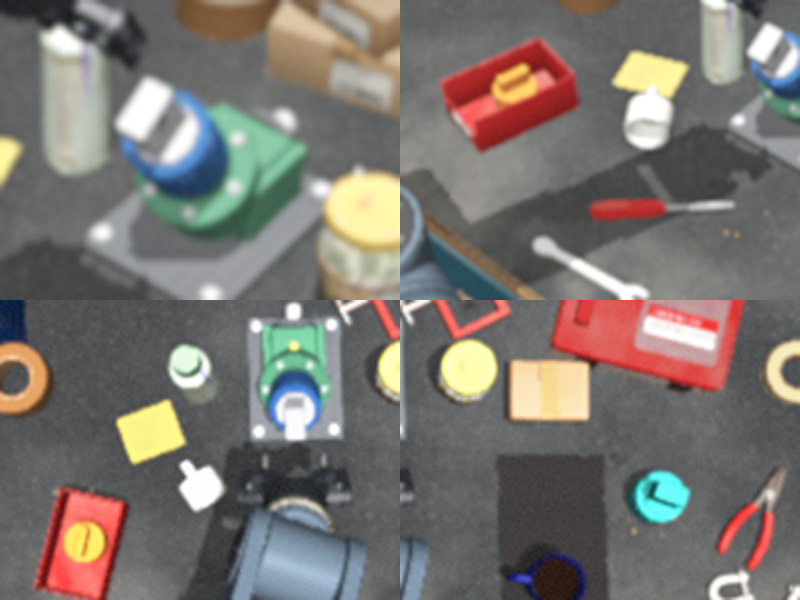

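Run:
```python
from h import *
bot.close_job(); print(bot.state()["t"],bot.state()["force"])
```

```text
the job is handed in; nothing more can be done
the job is handed in; nothing more can be done
```

The orange cap is off the shaft and standing in the red bin, and the blue coupling is on the stub, let go, with the gripper withdrawn. I handed the job in at about 21 s of the 58 s allowed.

- **Cap:** I gripped it by its rib, pulled it straight along the leaning shaft and released it inside the bin. The last pictures show it upright there.
- **Fit:** Seen from the wrist camera, a tooth was centred about −0.6° from the stub's in-plane x direction, so I turned the coupling to match. It slid on with almost no resistance.
- **Seating:** The coupling stopped firmly at a computed 0.4 mm from the shoulder, with about 40 N along the shaft. That was the largest reading, well under the 120 N wrist limit.
- **Everything else:** The gearbox, mug, bottle, jar, screwdriver, small carton and the teal look-alike look undisturbed in the last pictures. I did not measure them again. The tape roll was only partly in view.

**Check that disagreed:** after release, the top of the tang sat about 3–4 pixels (roughly 3 mm) lower in the wrist picture than for a perfectly coaxial fit. I put that down to the coupling sagging within its play, as the cap had done before. That picture cannot show how deep the coupling sits, so the seating rests on the firm stop and the arm's position alone.

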